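# Load the router's tool magazine from the setting-up block, in the same order

## Task

The four router tool holders have been set up in the plywood block in the order the machine will call them. Move them over to the four grey sockets of the magazine in that same order (the leftmost holder into the leftmost socket, and so on along the row), each lowered in, not dropped, until it stands upright with its flange resting on the socket's rim. Do not knock the holders against one another: the cutters chip.

Things in the scene. Friction and masses are not known exactly. Their poses are not given: they have to be found in the camera images.
- holder_facer: Loose steel router tool holder, upright, taper down in the block. Cutter: flat dark surfacing disc 38 wide, three bright inserts, top at 78. Nut 42 across. Origin: on the axis, underside of flange; z up. In mm: taper 32 thick narrowing to 18, with 13 mm stud, reaches 70 below origin; flange 50 wide 0-16 above; body 16-36, under 42 wide; round dark nut 36-58, to grip by; then cutter. 0.44-0.66 kg.
- holder_vee: Loose steel router tool holder, upright, taper down in the block. Cutter: bright V cone 31 wide, point up, top at 84. Nut 42 across. Origin: on the axis, underside of flange; z up. In mm: taper 32 thick narrowing to 18, with 13 mm stud, reaches 70 below origin; flange 50 wide 0-16 above; body 16-36, under 42 wide; round dark nut 36-58, to grip by; then cutter. 0.44-0.66 kg.
- holder_straight: Loose steel router tool holder, upright, taper down in the block. Cutter: bright upright rod 14 thick, top at 88. Nut 42 across. Origin: on the axis, underside of flange; z up. In mm: taper 32 thick narrowing to 18, with 13 mm stud, reaches 70 below origin; flange 50 wide 0-16 above; body 16-36, under 42 wide; round dark nut 36-58, to grip by; then cutter. 0.44-0.66 kg.
- holder_mini: Loose steel router tool holder, upright, taper down in the block. Cutter: thin 6 mm rod, top at 80. Slim nose, nut only 28 across. Origin: on the axis, underside of flange; z up. In mm: taper 32 thick narrowing to 18, with 13 mm stud, reaches 70 below origin; flange 50 wide 0-16 above; body 16-36, under 42 wide; round dark nut 36-58, to grip by; then cutter. 0.34-0.5 kg.
- pocket_facer: Empty grey socket of the magazine at the place in its row that holder_facer has in the block's row: the one for that holder. Upright tube 61 mm wide, bore 36, 75 high. Origin: centre of underside, 12 mm above the table; z up. A seated holder's flange rests on the rim, its origin on this axis 75 mm above this origin, with 2 mm sideways play. Does not move.
- pocket_vee: Empty grey socket of the magazine at the place in its row that holder_vee has in the block's row: the one for that holder. Upright tube 61 mm wide, bore 36, 75 high. Origin: centre of underside, 12 mm above the table; z up. A seated holder's flange rests on the rim, its origin on this axis 75 mm above this origin, with 2 mm sideways play. Does not move.
- pocket_straight: Empty grey socket of the magazine at the place in its row that holder_straight has in the block's row: the one for that holder. Upright tube 61 mm wide, bore 36, 75 high. Origin: centre of underside, 12 mm above the table; z up. A seated holder's flange rests on the rim, its origin on this axis 75 mm above this origin, with 2 mm sideways play. Does not move.
- pocket_mini: Empty grey socket of the magazine at the place in its row that holder_mini has in the block's row: the one for that holder. Upright tube 61 mm wide, bore 36, 75 high. Origin: centre of underside, 12 mm above the table; z up. A seated holder's flange rests on the rim, its origin on this axis 75 mm above this origin, with 2 mm sideways play. Does not move.
- block: Setting-up block on the robot's side: plywood, 85 mm deep (x), 345 long (y), 75 high, with four through bores of 36 mm in a row along its own y axis, 80 mm apart, at y = -120, -40, 40, 120 mm, each holding a tool holder, flange on the block's top. Origin: centre of its underside, on the table. Fixed.
- magazine: The router's tool magazine, beyond the block and parallel to it, rows 170 mm apart: aluminium bar 70 x 385 mm, 12 high, dark end plates 34 high, with four grey sockets in a row along its own y axis about 80 mm apart (each up to 7 mm off). Origin: centre of underside, on the table. Fixed. Small tools up to 35 mm high lie between the racks.
Things that resemble listed ones, but are neither listed nor needed, are in the scene too. What is shaped like the holder_mini but orange is not meant. What is shaped like the holder_straight but red is not meant.

How it is judged:
By the outcome, as a careful person would: the job done as asked, in the order asked, and still so for the second after the job is handed in, with the robot touching nothing.
It also fails if it takes over 80 s, if anything falls off the work surface, if the arm or the gripper's body presses on something with over 40 N, if the wrist force passes 120 N, or if a joint passes its speed limit or range.

## Robot

A 7-joint arm with a two-finger parallel gripper is mounted at the origin on the work surface. World frame = base frame: x ahead of the robot, y to its left, z up, the work surface at z = 0. Lengths are in m, angles in rad, forces in N, time in s.
With the tool pointing down it reaches from about 0.35 to 0.9 m from the base axis. Payload 19.9 kg.
Tool frame: the origin (TCP) lies between the finger pads; the fingertips stand 19 mm ahead of it and the grasp point (between the pads) is the TCP; z points along the fingers, y is the line along which they close (so a half turn about z gives the same grasp; the last joint's range is limited). The gripper opens to 94 mm and grips with 3 to 60 N. Pads are 16 mm wide; open, the fingers measure 119 mm over their backs; the gripper's body (75 mm by 177 mm) begins 78 mm behind the grasp point.
Start: joints at [-0.042, 0.417, -0.01, 1.614, 0.005, 1.111, -0.053], TCP at [0.625, 0, 0.224] pointing down, gripper open.
Joint ranges: [-2.81, 2.81], [-0.39, 2.02], [-1.27, 1.25], [0.06, 2.57], [-1.19, 4.33], [0.19, 2], [-2.82, 2.82]. Speed limits (rad/s): [1.89, 1.89, 2.39, 2.39, 3.01, 3.01, 3.01].

## Interface

Orientations are given as a 3x3 rotation matrix whose columns are the frame's x, y, z axes.
In Python, from rig import robot gives the robot as it stands. Calls block until the motion is done:
- robot.move_ptp(position, orientation): joint-space move of the TCP to a pose.
- robot.move_linear(position, velocity=0.15, frame=None, threshold=None): straight line of the TCP; frame=None keeps the orientation; velocity is the mean speed in m/s. With threshold (N) it stops when the force on the tool has changed by that much, and returns True; else False.
- robot.goto_joints(angles): joint-space move.
- robot.gripper_to(opening): finger opening in m; the grip force is fixed at half the most; returns when the fingers have stopped.
- robot.pause(seconds).
- robot.ik(position, orientation): joint angles nearest the present ones, or None.
- robot.get_state(): the state.
- robot.grab_frame(name): name is "scene" or "side" or "wrist"; returns the picture (400x640x3 uint8, red, green, blue); there is no depth.
- robot.camera_info(name): a dict with "fx", "fy", "cx", "cy" (pixels), "rvec" (rotation vector, rad) and "tvec" (3), from world to camera coordinates, as OpenCV has them. Camera axes: x right, y down, z forward; pixel columns grow to the right and rows downward; lengths in m; the calibration is good to about 2 mm. A picture is of the moment at which its call begins: read the wrist's pose just before it. camera_info takes no time and is no camera call; for the wrist camera it gives the pose at the moment of the call.
A pose or a line that the arm cannot do raises robot.PlanningError and nothing moves.
- robot.sign_off(): hands the job in; it is judged then, once.
The state is a dict: "time": time; "qpos": joint angles; "joint_vel": joint speeds; "effort": joint torques, N m; "ee_pos": TCP position; "tool_rot": TCP orientation; "force": force on the tool from outside, world axes, zero at the start; "moment": the same for the moment, N m; "opening": finger opening in m; "grasp_force": force on a finger pad.
Only numpy, scipy, OpenCV 4.12 (cv2) and the standard library are available. Lean on these libraries where they do the work, as an engineer would, in place of code of your own. Each camera call takes 0.05 s, during which the arm holds its last target. There are 200 camera calls.

## Working session

There is one attempt and no reset: what is moved stays moved. The work goes in short steps, each a Python script; the robot and the scene stay as the last script left them, time stands still between calls to the robot, and variables do not carry over. Pictures are saved under pics/ and viewed, at most 14 in all, crops included, and the job is handed in when it is done.

```bash
mkdir -p pics; ls; python3 - <<'E'
from rig import robot
import cv2
for n in ["scene","side","wrist"]:
    i=robot.camera_info(n); print(n,i)
    cv2.imwrite(f"pics/{n}0.png",robot.grab_frame(n)[:,:,::-1])
print(robot.get_state()["time"])
E
```

```text
pics
scene {'fx': 464.05645237235274, 'fy': 464.05645237235274, 'cx': 312.161114218323, 'cy': 197.28032731435965, 'rvec': array([ 1.42442336,  2.01903761, -0.96929484]), 'tvec': array([ 0.20739814, -0.22560648,  1.54956723])}
side {'fx': 398.9148852781649, 'fy': 398.9148852781649, 'cx': 319.66877290777995, 'cy': 204.90291281744365, 'rvec': array([ 2.23070124, -0.2768384 ,  0.15693371]), 'tvec': array([-0.49756424,  0.10863959,  0.92725811])}
wrist {'fx': 319.7098197293799, 'fy': 319.7098197293799, 'cx': 320.8670207975489, 'cy': 198.16733951241815, 'rvec': array([-2.86095969e+00,  1.46060638e-04,  1.70122160e-03]), 'tvec': array([-0.62438192, -0.02872104,  0.39165221])}
0.15
```

View pics/scene0.png

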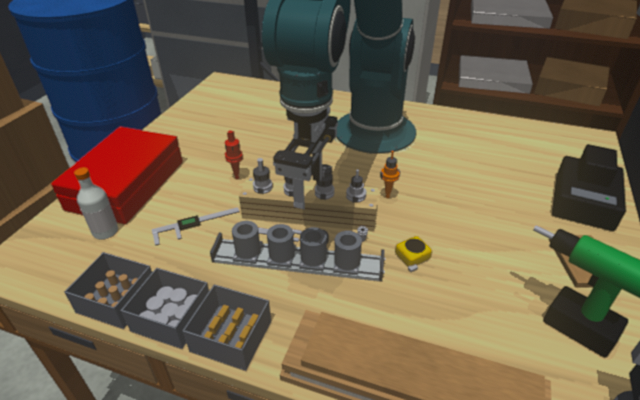

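View pics/side0.png

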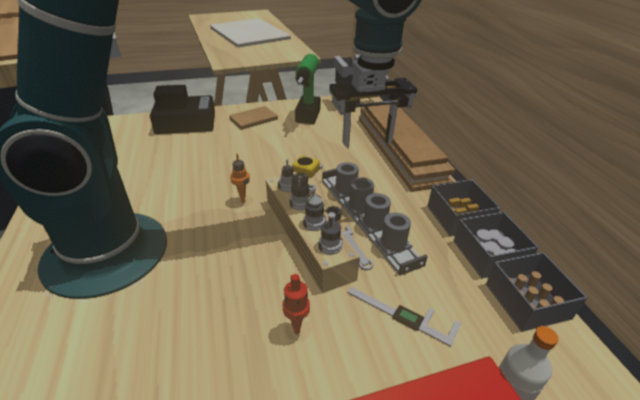

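View pics/wrist0.png

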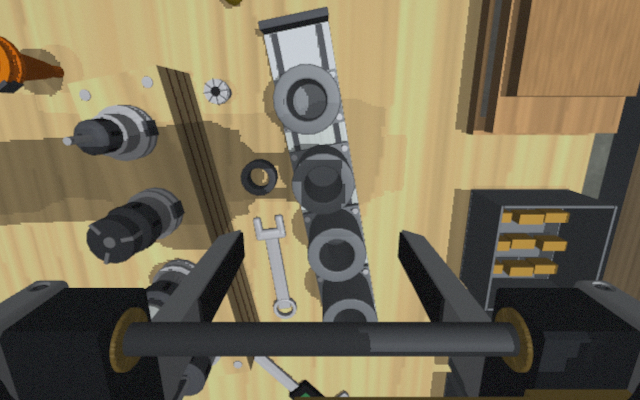

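The wrist picture shows the holders at left and the sockets at right: (307,97), (325,180), (335,253), (350,325). The fallen-away rest is hidden by the gripper. The orange one (5,65) and the red one (scene 233,150) stand outside the block and are not meant. I'll move the camera to see both rows whole.

```bash
python3 - <<'E'
from rig import robot
import cv2,numpy as np
s=robot.get_state();print(s["tool_rot"].round(3) if hasattr(s["tool_rot"],'round') else s["tool_rot"])
R=np.array(s["tool_rot"])
for p in ([0.53,-0.16,0.36],[0.53,-0.17,0.33],[0.53,-0.13,0.33]):
    try: robot.move_ptp(p,R);break
    except robot.PlanningError as e: print(p,e)
robot.pause(.2)
i=robot.camera_info("wrist");np.save("c1.npy",i,allow_pickle=True)
im=robot.grab_frame("wrist")[:,:,::-1];cv2.imwrite("pics/w1raw.png",im)
cv2.imwrite("pics/w1.png",cv2.resize(im,(800,500),interpolation=cv2.INTER_CUBIC))
print(i["rvec"],i["tvec"],robot.get_state()["time"])
E
```

```text
[[-0.     1.    -0.001]
 [ 1.    -0.    -0.   ]
 [-0.    -0.001 -1.   ]]
[-2.86146492e+00 -2.60988558e-03  3.38953652e-03] [-0.52918321 -0.21972098  0.47789108] 1.3167
```

View pics/w1.png

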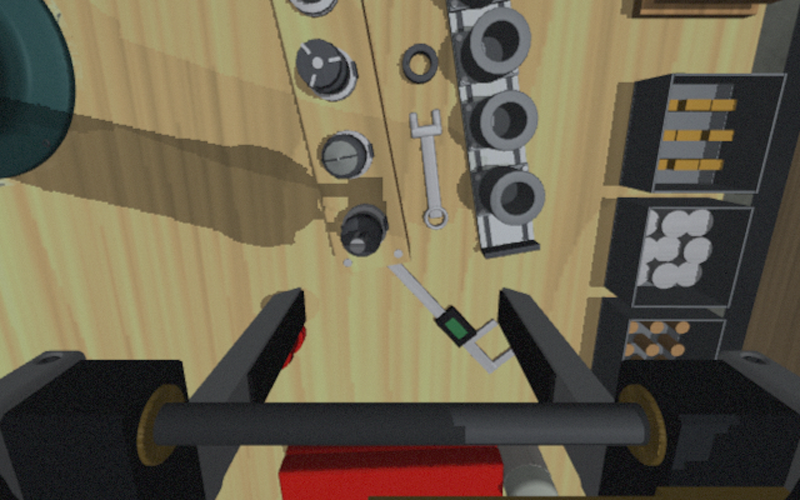

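The picture shows the lower three holders: facer (318,65), vee (343,155) and straight (362,235). Three sockets are visible at (500,42), (508,120) and (517,195). The first of each row is cut off, so I shift +y.

```bash
python3 - <<'E'
from rig import robot
import cv2,numpy as np
R=np.array(robot.get_state()["tool_rot"])
robot.move_ptp([0.51,-0.065,0.36],R)
robot.pause(.2)
i=robot.camera_info("wrist");np.save("c2.npy",i,allow_pickle=True)
im=robot.grab_frame("wrist")[:,:,::-1];cv2.imwrite("pics/w2raw.png",im)
cv2.imwrite("pics/w2.png",cv2.resize(im[:300,180:480],(600,600),interpolation=cv2.INTER_CUBIC))
print(i["rvec"],i["tvec"],robot.get_state()["time"])
E
```

```text
[-2.86122312e+00  3.16515147e-05  3.92586982e-03] [-0.5091292  -0.12975127  0.50464885] 2.0417
```

View pics/w2.png

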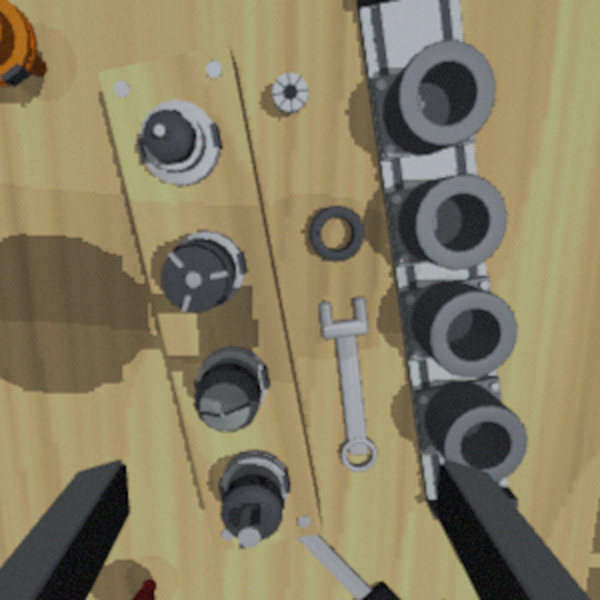

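The picture shows all four holders, top to bottom mini, facer, vee, straight. Their tips in the crop are at about (160,130), (194,280), (227,407) and (250,537). Rim centres are at (447,93), (461,219), (472,334) and (485,441). I'll refine these by fitting projected circles to the gradients.

```bash
cat > fit.py <<'E'
import cv2,numpy as np
from scipy.optimize import minimize
def back(i,uv,z):
    R=cv2.Rodrigues(i["rvec"])[0];t=np.array(i["tvec"]);C=-R.T@t
    d=R.T@np.array([(uv[0]-i["cx"])/i["fx"],(uv[1]-i["cy"])/i["fy"],1]);return (C+d*(z-C[2])/d[2])[:2]
def proj(i,P):
    K=np.array([[i["fx"],0,i["cx"]],[0,i["fy"],i["cy"]],[0,0,1]])
    return cv2.projectPoints(np.array(P,float),i["rvec"],i["tvec"],K,None)[0][:,0]
def ring(i,g,c,r,z):
    """mean radial gradient magnitude (signed inward/outward) on a projected circle"""
    a=np.linspace(0,2*np.pi,120,endpoint=False);o=np.c_[np.cos(a),np.sin(a)]
    P=lambda q:proj(i,np.c_[c+q*o,np.full(120,z)]).astype(np.float32)
    S=lambda p:cv2.remap(g,p[:,:1],p[:,1:],cv2.INTER_LINEAR,borderMode=cv2.BORDER_REPLICATE)[:,0]
    return S(P(r-.0015))-S(P(r+.0015))   # inner minus outer
def load(k):
    g=cv2.cvtColor(cv2.imread(f"pics/w{k}raw.png"),cv2.COLOR_BGR2GRAY).astype(np.float32)
    return np.load(f"c{k}.npy",allow_pickle=True).item(),cv2.GaussianBlur(g,(0,0),.8)
E
python3 - <<'E'
from fit import *
i2,g2=load(2);i1,g1=load(1)
raw=lambda p:(p[0]/2+180-.25,p[1]/2-.25)
S=[back(i2,raw(p),.087) for p in ((447,93),(461,219),(472,334),(485,441))]
T=[back(i2,raw(p),z) for p,z in (((160,130),.155),((194,280),.153),((227,407),.159),((250,537),.163))]
def sc(views,c): # rim brighter than bore; outer edge
    return -sum(np.mean(np.clip(-ring(i,g,c,.018,.087),-20,40))+np.mean(np.abs(ring(i,g,c,.0305,.087))) for i,g in views)
def best(f,c0,w=.008):
    G=np.arange(-w,w+1e-9,.001)
    v=[(f(c0+np.array([a,b])),a,b) for a in G for b in G];m=min(v)
    return minimize(f,c0+np.array(m[1:]),method="Nelder-Mead",options=dict(initial_simplex=c0+np.array(m[1:])+np.array([[0,0],[.0008,0],[0,.0008]]))).x
for k,c in enumerate(S):
    print("S",k,c.round(4),best(lambda q:sc([(i2,g2)],q),c).round(4),best(lambda q:sc([(i1,g1)],q),c).round(4) if k else "")
print("T",np.round(T,4))
def blk(p,views):
    u=np.array([-np.sin(p[2]),np.cos(p[2])])
    s=0
    for i,g in views:
        for n,k in enumerate((120,40,-40,-120)):
            if len(views)==1 and i is i1 and n==0: continue
            c=p[:2]+u*k/1e3
            s-=np.mean(np.abs(ring(i,g,c,.025,.091)))
    return s
m=np.mean(T,0);d=T[0]-T[3];yaw=np.arctan2(-d[0],d[1])
for vs in ([(i2,g2)],[(i1,g1)],[(i2,g2),(i1,g1)]):
    r=min((minimize(blk,[m[0]+a,m[1]+b,yaw+e],args=(vs,),method="Nelder-Mead",options=dict(initial_simplex=np.array([m[0]+a,m[1]+b,yaw+e])+np.array([[0,0,0],[.001,0,0],[0,.001,0],[0,0,.01]]))) for a in (-.006,-.003,0,.003,.006) for b in (-.006,-.003,0,.003,.006) for e in(-.02,0,.02)),key=lambda r:r.fun)
    print("block",r.x.round(4),r.fun)
p=r.x;u=np.array([-np.sin(p[2]),np.cos(p[2])]);print(np.array([p[:2]+u*k for k in(.12,.04,-.04,-.12)]).round(4), m,yaw)
E
```

```text
S 0 [0.6113 0.0859] [0.6118 0.0858] 
S 1 [0.6258 0.0108] [0.6264 0.0086] [0.6266 0.0085]
S 2 [ 0.6391 -0.065 ] [ 0.6402 -0.0659] [ 0.6404 -0.0657]
S 3 [ 0.6548 -0.1427] [ 0.6554 -0.146 ] [ 0.6554 -0.1465]
T [[ 0.4448  0.0569]
 [ 0.4595 -0.0219]
 [ 0.477  -0.0953]
 [ 0.4895 -0.1782]]
block [ 0.4631 -0.0659  0.1778] -116.85566711425781
block [ 0.4605 -0.0609  0.1829] -96.81593322753906
block [ 0.464  -0.0659  0.1721] -222.3058624267578
[[ 0.4435  0.0524]
 [ 0.4572 -0.0265]
 [ 0.4709 -0.1053]
 [ 0.4846 -0.1841]] [ 0.46770599 -0.05963303] 0.18796001214856725
```

Sockets agree within 0.5 mm between the views, and the row yaw is about 0.187. The 170 mm offset puts the block centre at (0.466,-0.061), which matches the tips, so the flange fit had locked onto a false edge. I'll fit each holder on several rings and check with an overlay.

```bash
python3 - <<'E'
from fit import *
V=[load(2),load(1)]
c=np.array([.467,-.060]);u=np.array([-.1865,.9825])
P0=[c+u*k for k in(.12,.04,-.04,-.12)]
rings=[[(.025,.091),(.025,.075),(.014,.133),(.003,.155)],[(.025,.091),(.025,.075),(.019,.153),(.021,.133)],[(.025,.091),(.025,.075),(.021,.133),(.0155,.133)],[(.025,.091),(.025,.075),(.021,.133),(.007,.163)]]
im=[cv2.imread(f"pics/w{k}raw.png") for k in (2,1)]
big=[cv2.resize(x,None,fx=3,fy=3,interpolation=cv2.INTER_CUBIC) for x in im]
out=[]
for n in range(4):
    vs=V if n else V[:1]
    G=np.arange(-.006,.0061,.0005)
    f=lambda q:sum(np.mean(np.minimum(np.abs(ring(i,g,q,r,z)),40)) for i,g in vs for r,z in rings[n])
    v=max((f(P0[n]+np.array([a,b])),a,b) for a in G for b in G)
    q=P0[n]+np.array(v[1:]);out.append(q);print(n,P0[n].round(4),q.round(4),np.round(v,4))
    for (i,g),b in zip(V,big):
        for (r,z),col in zip(rings[n],((0,255,0),(0,255,0),(0,0,255),(255,0,255))):
            a=np.linspace(0,2*np.pi,60);w=proj(i,np.c_[q+r*np.c_[np.cos(a),np.sin(a)],np.full(60,z)])
            cv2.polylines(b,[np.int32((w+.5)*3-.5)],True,col,1)
cv2.imwrite("pics/ov.png",np.hstack([cv2.resize(big[0][100:850,650:1050],(400*600//750*1,600)),cv2.resize(big[1][0:650,650:1050],(369,600))]))
np.save("H.npy",out)
E
```

```text
0 [0.4446 0.0579] [0.4456 0.0559] [ 1.134225e+02  1.000000e-03 -2.000000e-03]
1 [ 0.4595 -0.0207] [ 0.4595 -0.0207] [167.2274   0.       0.    ]
2 [ 0.4745 -0.0993] [ 0.4685 -0.1023] [ 1.800303e+02 -6.000000e-03 -3.000000e-03]
3 [ 0.4894 -0.1779] [ 0.4894 -0.1779] [187.5299   0.       0.    ]
```

View pics/ov.png

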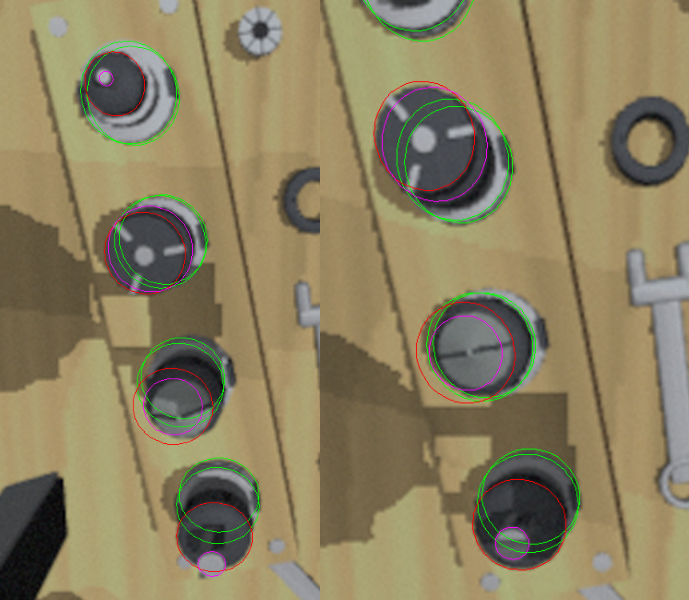

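The overlay sits well on mini, facer and straight. The vee fit slipped off by about 6 mm: its flange is visibly right and up of the green ring. The rigid-row value (0.4745,-0.0993) fits it, so I use that. I'll move mini first.

```bash
cat > go.py <<'E'
from rig import robot
import numpy as np
yaw=.1865;n=np.array([np.cos(yaw),np.sin(yaw),0]);u=np.array([-n[1],n[0],0])
R=np.c_[u,n,[0,0,-1]]
H=dict(mini=(.4456,.0562),facer=(.4595,-.0207),vee=(.4745,-.0993),straight=(.4894,-.1779))
S=dict(mini=(.6118,.0858),facer=(.6265,.0086),vee=(.6403,-.0658),straight=(.6554,-.1463))
at=lambda p,z:np.array([p[0],p[1],z])
def st(m):
    s=robot.get_state();print(m,"t%.1f"%s["time"],np.round(s["ee_pos"],4),"F",np.round(s["force"],1),"M",np.round(s["moment"],2),"op %.4f gf %.1f"%(s["opening"],s["grasp_force"]));return s
def pick(k):
    robot.move_ptp(at(H[k],.23),R);robot.gripper_to(.07)
    robot.move_linear(at(H[k],.122),.12,threshold=15);st("down")
    robot.gripper_to(0.0);st("grip")
    robot.move_linear(at(H[k],.225),.08);robot.pause(.2);return st("up")
def over(k):
    robot.move_linear(at(S[k],.225),.15);robot.pause(.2);return st("over")
def place(k,d=(0,0)):
    p=np.array(S[k])+d
    if np.any(d): robot.move_linear(at(p,.225),.05)
    robot.move_linear(at(p,.145),.08,threshold=15);st("near")
    hit=robot.move_linear(at(p,.129),.03,threshold=10);s=st("seat %s"%hit);return s
def leave():
    robot.gripper_to(.07);s=st("open");q=np.array(s["ee_pos"])
    robot.move_linear(q+[0,0,.1],.12);st("clear")
E
python3 - <<'E'
from go import *
import cv2
pick("mini");over("mini")
i=robot.camera_info("wrist");np.save("c3.npy",i,allow_pickle=True)
im=robot.grab_frame("wrist")[:,:,::-1];cv2.imwrite("pics/w3raw.png",im);cv2.imwrite("pics/w3.png",im)
cv2.imwrite("pics/s3.png",cv2.resize(robot.grab_frame("side")[130:290,230:470,::-1],(800,533)))
E
```

```text
down t4.5 [0.446  0.0563 0.1225] F [ 0.4  0.2 -0.1] M [ 0.02 -0.01 -0.01] op 0.0699 gf 0.0
grip t5.1 [0.4454 0.0562 0.122 ] F [-3.  -0.2  4.6] M [-0.14  0.74  0.02] op 0.0340 gf 30.0
up t6.8 [0.4455 0.0562 0.2248] F [-0.2 -0.1 -3.6] M [ 0.01 -0.1  -0.  ] op 0.0337 gf 30.0
over t8.2 [0.6116 0.0857 0.2253] F [-0.6 -0.1 -3.5] M [ 0.02 -0.06  0.04] op 0.0336 gf 30.0
```

View pics/w3.png

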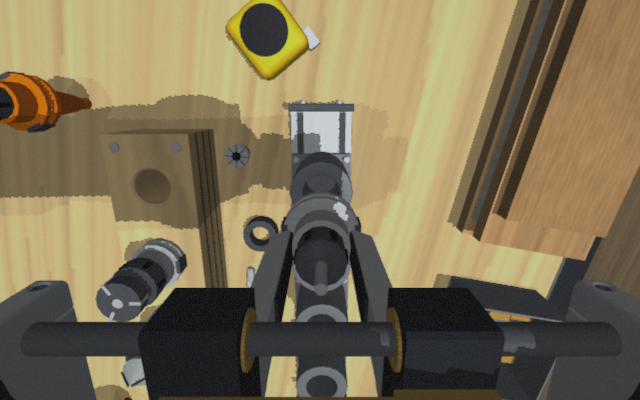

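View pics/s3.png

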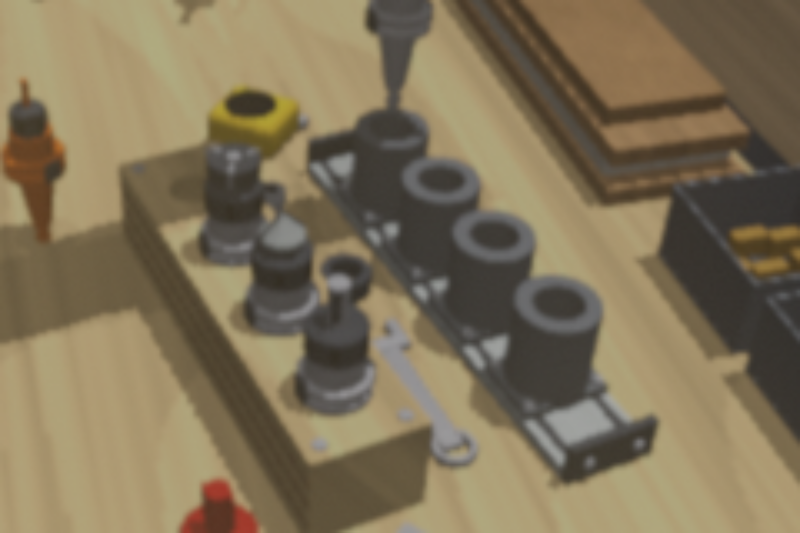

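Mini hangs upright in the grip: the wrist view shows it centred at (322,250), and the side view shows the stud right over the first socket at (393,105). The opening of 34 mm means the tips hold the body just below the slim nut. The grip is firm. I'll lower it.

```bash
python3 - <<'E'
from go import *
place("mini")
E
```

```text
near t9.5 [0.6122 0.0859 0.1456] F [ 1.5 -0.2 -4.5] M [ 0.   -0.01  0.02] op 0.0340 gf 30.0
seat True t9.9 [0.6119 0.0857 0.1328] F [ 2.4  0.2 -1.6] M [-0.09 -0.41  0.02] op 0.0341 gf 30.0
```

It seated at the expected height (0.133 against 0.134). I'll release it and do the facer, stopping if any value is off.

```bash
python3 - <<'E'
from go import *
import cv2
leave()
s=pick("facer");assert .036<s["opening"]<.046 and s["force"][2]<-2.5
over("facer");s=place("facer")
if abs(s["ee_pos"][2]-.134)<.0025: leave()
cv2.imwrite("pics/s4.png",cv2.resize(robot.grab_frame("side")[130:290,230:470,::-1],(800,533),interpolation=cv2.INTER_CUBIC))
E
```

```text
open t10.6 [0.6115 0.0857 0.1329] F [-0.7 -0.  -0.6] M [ 0.02 -0.03 -0.07] op 0.0700 gf 0.0
clear t11.6 [0.6111 0.0856 0.232 ] F [-0.7 -0.   0.1] M [ 0.01 -0.02  0.  ] op 0.0700 gf 0.0
down t13.7 [ 0.4599 -0.0207  0.1225] F [-0.1 -0.2  0.2] M [ 0.03 -0.01  0.01] op 0.0700 gf 0.0
grip t14.2 [ 0.4594 -0.0208  0.1221] F [-3.6 -1.1  5.7] M [-0.15  0.68  0.03] op 0.0413 gf 30.0
up t15.8 [ 0.4594 -0.0207  0.2248] F [-0.4 -1.6 -6.2] M [ 0.04 -0.02  0.01] op 0.0415 gf 30.0
over t17.3 [0.6262 0.0085 0.2253] F [-0.5 -0.9 -6.4] M [-0.02 -0.06 -0.01] op 0.0415 gf 30.0
near t18.5 [0.6268 0.0087 0.1456] F [ 0.1 -0.4 -6.1] M [ 0.03 -0.02  0.02] op 0.0412 gf 30.0
seat True t18.9 [0.6265 0.0086 0.1334] F [0.1 0.4 1.3] M [-0.06 -0.36  0.08] op 0.0416 gf 30.0
open t19.5 [0.6258 0.0086 0.133 ] F [ 0.4  0.2 -0.4] M [ 0.   -0.07 -0.  ] op 0.0701 gf 0.0
clear t20.5 [0.6254 0.0085 0.2322] F [-0.  -0.4 -0.7] M [ 0.   -0.01 -0.01] op 0.0699 gf 0.0
```

View pics/s4.png

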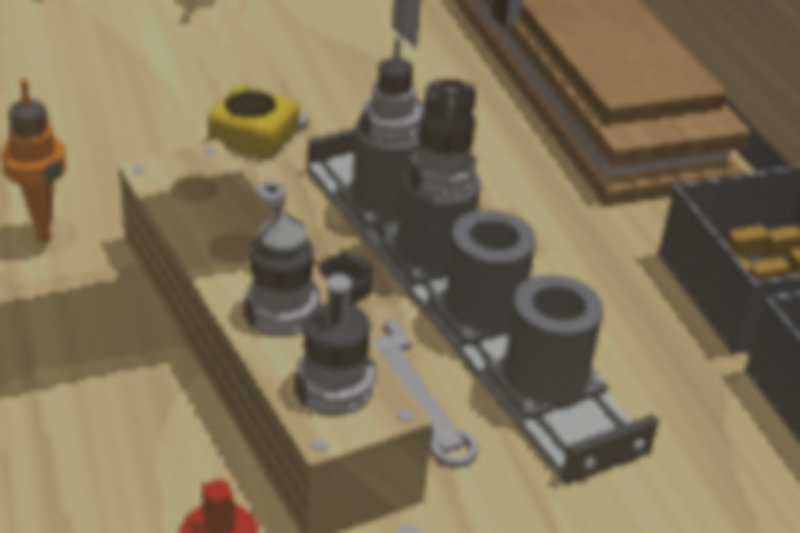

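Mini at (390,100) and facer at (447,150) stand upright with flanges on the rims. Vee and straight come next, done the same way.

```bash
python3 - <<'E'
from go import *
import cv2
for k in("vee","straight"):
    s=pick(k);assert .036<s["opening"]<.046 and s["force"][2]<-2.5
    over(k);s=place(k)
    assert abs(s["ee_pos"][2]-.134)<.0025
    leave()
p=robot.get_state()["ee_pos"]
robot.move_linear([p[0]-.2,p[1],.30],.2)
cv2.imwrite("pics/s5.png",cv2.resize(robot.grab_frame("side")[130:290,230:470,::-1],(800,533),interpolation=cv2.INTER_CUBIC))
cv2.imwrite("pics/c5.png",cv2.resize(robot.grab_frame("scene")[170:300,180:400,::-1],(800,473),interpolation=cv2.INTER_CUBIC))
E
```

```text
down t22.6 [ 0.4749 -0.0994  0.1226] F [-1.2 -0.2  0.5] M [ 0.02 -0.03  0.05] op 0.0697 gf 0.0
grip t23.2 [ 0.4744 -0.0993  0.1221] F [-2.7  0.5  4.9] M [-0.02  0.6   0.  ] op 0.0415 gf 30.0
up t24.8 [ 0.4744 -0.0993  0.2248] F [-0.8 -0.5 -5.2] M [ 0.03 -0.03  0.01] op 0.0414 gf 30.0
over t26.3 [ 0.6401 -0.066   0.2253] F [-0.3  0.4 -5.3] M [-0.03 -0.05  0.02] op 0.0414 gf 30.0
near t27.4 [ 0.6406 -0.0659  0.1456] F [-0.2  0.2 -4.9] M [-0.03 -0.03 -0.  ] op 0.0416 gf 30.0
seat True t27.9 [ 0.6403 -0.0658  0.1334] F [ 0.7 -0.5  2.9] M [-0.15 -0.26  0.06] op 0.0414 gf 30.0
open t28.5 [ 0.6397 -0.0658  0.133 ] F [ 0.4 -0.8 -0.1] M [ 0.03 -0.01 -0.01] op 0.0698 gf 0.0
clear t29.5 [ 0.6393 -0.0657  0.2322] F [-0.8  0.9  0.1] M [ 0.02 -0.    0.03] op 0.0699 gf 0.0
down t31.5 [ 0.4897 -0.178   0.1226] F [ 0.1 -0.6 -0.4] M [ 0.02 -0.07  0.02] op 0.0703 gf 0.0
grip t32.1 [ 0.4893 -0.178   0.1222] F [-3.8 -0.5  4.5] M [-0.06  0.59  0.02] op 0.0413 gf 30.0
up t33.7 [ 0.4893 -0.1779  0.2247] F [-0.1 -0.  -5.9] M [ 0.   -0.09  0.05] op 0.0413 gf 30.0
over t35.2 [ 0.6551 -0.1465  0.2253] F [-0.7 -0.7 -6.1] M [0.04 0.02 0.04] op 0.0410 gf 30.0
near t36.3 [ 0.6557 -0.1464  0.1456] F [ 0.3  0.4 -5.2] M [ 0.04  0.03 -0.04] op 0.0414 gf 30.0
seat True t36.8 [ 0.6554 -0.1464  0.1334] F [ 0.1 -0.6  2.7] M [-0.05 -0.26  0.07] op 0.0416 gf 30.0
open t37.4 [ 0.6547 -0.1462  0.1329] F [0.2 0.3 0.1] M [-0.08 -0.03 -0.01] op 0.0699 gf 0.0
clear t38.4 [ 0.6543 -0.1461  0.232 ] F [ 0.4 -0.1 -0.5] M [ 0.02 -0.01  0.04] op 0.0700 gf 0.0
```

View pics/s5.png

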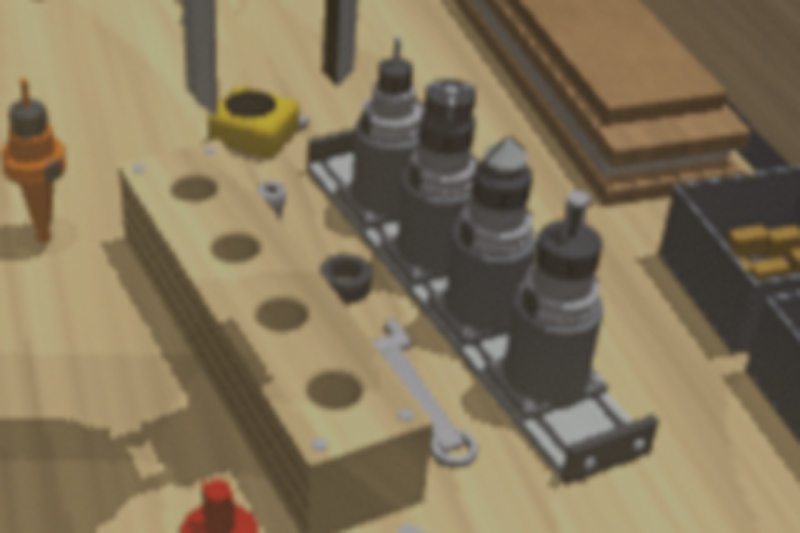

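View pics/c5.png

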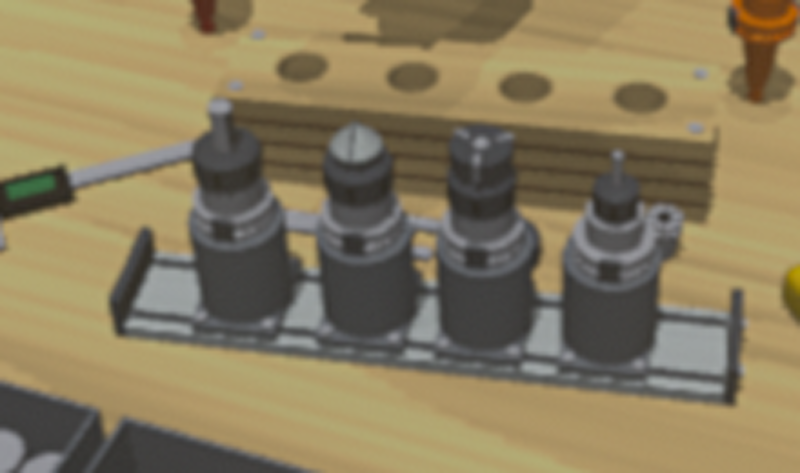

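Both views show all four holders upright with flanges on the rims, in the block's order: mini, facer, vee, straight (side-view crop (390,100) to (557,290)). The block is empty and the gripper is clear.

```bash
python3 -c "
from rig import robot
print(robot.sign_off())"
```

```text
the job is handed in; nothing more can be done
None
```

All four holders now stand upright in the magazine sockets in the same order as in the block, each lowered in until its flange rested on the rim, and the job was handed in at about 40 s of robot time.

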